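Change the panels in the ruling jig and reset its guide

TASK

Swing the jig's clamp up and over until it stays open, move every ruled panel from the nest to lie flat in the drying tray, lay every fresh panel flat in a nest pocket of its own, and swing the clamp back over centre so that it holds them down. Then, with the panels clamped, take up the worn drive's slack: wind the handwheel clockwise about an eighth to a quarter turn past its index mark, and come back anticlockwise to stop on the mark, without going below it. Leave the pot, jar and brush alone.

Things in the scene. Friction and masses are not known exactly. Their poses are not given: they have to be found in the camera images.
- jig: the ruling jig, a plywood plate 12 mm thick fixed to the bench, spanning x -105 to 130, y -250 to 100 mm from its origin, which lies at the underside below the nest's centre. It carries the nest, the clamp (hinge on the far side, x = 85 mm) and the handwheel (y = -185 mm). Jig x points away from the robot, z up
- nest (a point): centre of the nest floor, jig z = 12 mm. Three pockets side by side, centres at jig y = -46, 0, 46 mm, each for one panel with its length along jig x. Pocket 66 x 42 mm inside; ribs between pockets 4 mm wide, 8 mm high; lips at the x ends 4 mm high and thick, so a panel stands 12 mm out of them and is best gripped by its two ends, fingers clear of the lips
- clamp (a joint): angle (rad) of the bail clamp, a steel frame with a rubber press bar over all pockets. About 0: the bar rests on panels (-0.15: nothing under it); it grows as the handle swings up and over away from the robot, to a stop at 2.05. A spring pushes it shut below about 1.0 and open above, so it snaps over centre and stays at either end; up to about 6 N at the handle
- clamp_handle (a point): middle of the clamp's round handle bar, 14 mm thick, 168 mm long along jig y, free to pinch across at its middle (it turns in the grip). For clamp angle a it is at jig y = 0, x = 85 - 160 cos(a) + 10 sin(a), z = 45 + 160 sin(a) + 10 cos(a) mm: an arc about point clamp_hinge
- clamp_hinge (a point): centre of the clamp's hinge line (along jig y) at jig x = 85, z = 45 mm, fixed
- wheel_handle (a point): centre of the top end of the handwheel's upright round handle, 16 mm thick, 42 mm high above the disc, 48 mm from the axis, turning with the wheel. At wheel angle w it is at jig x = -48 cos(w), y = -185 + 48 sin(w), z = 90 mm; w grows clockwise seen from above, and w = 0 is the mark
- wheel_axis (a point): centre of the top face of the flat-lying handwheel (aluminium disc, 120 mm across, graduated, black radial line under its handle), jig x = 0, y = -185, z = 48 mm; axes as the jig's. On the mark, line and handle point at the brass index post (52 mm high) by the rim on the robot's side (jig -x). Range w = -2.6 to 1.3, starts below the mark, stays where left; about 3 N at the handle
- carriage (a joint): position (m) along jig x of the guide carriage, a dark block with a brass pointer on a rail between wheel and nest. The wheel drives it by a worn rack, 15 mm per rad with 4.5 mm (0.3 rad) of play: after anticlockwise turning it stands at 15 mm/rad x wheel angle, so 0 (pointer at its line) on the mark; after clockwise turning it lags 4.5 mm below that
- tray: the drying tray, an open wooden box fixed on the bench, 170 (x) x 130 (y) x 16 mm high outside, walls and floor 5 mm thick; origin at the centre of its underside
- brush_pot: bystander: glass cup 70 mm wide, 90 mm high
- medium_jar: bystander: amber glass jar 56 mm wide, 75 mm high
- flat_brush: bystander: a brush lying on the bench
- fresh1: fresh panel: a wooden sample panel, a flat block 60 x 36 x 16 mm, origin at the centre of the block, x along its length, z up (either large face may lie up); plain white top, starts on the bench on the robot's left; may be absent
- fresh2: fresh panel: a wooden sample panel, a flat block 60 x 36 x 16 mm, origin at the centre of the block, x along its length, z up (either large face may lie up); plain white top, starts on the bench on the robot's left; may be absent
- fresh3: fresh panel: a wooden sample panel, a flat block 60 x 36 x 16 mm, origin at the centre of the block, x along its length, z up (either large face may lie up); plain white top, starts on the bench on the robot's left; may be absent
- ruled1: ruled panel: a wooden sample panel, a flat block 60 x 36 x 16 mm, origin at the centre of the block, x along its length, z up (either large face may lie up); starts in the nest under the clamp, two painted lines on top; may be absent
- ruled2: ruled panel: a wooden sample panel, a flat block 60 x 36 x 16 mm, origin at the centre of the block, x along its length, z up (either large face may lie up); starts in the nest under the clamp, two painted lines on top; may be absent
- ruled3: ruled panel: a wooden sample panel, a flat block 60 x 36 x 16 mm, origin at the centre of the block, x along its length, z up (either large face may lie up); starts in the nest under the clamp, two painted lines on top; may be absent
Not all that is in view belongs to the job. What is shaped like the fresh2 but green or purple is not meant.

How it is judged (in metres and radians):
On the way, in this order (a step that is already met when the one before it is completed fails the run):
1. the clamp is swung back over centre and open (value of joint clamp above 1.6 rad), for 0.2 s.
2. every ruled panel lies flat in the tray and every fresh panel flat in a nest pocket, the clamp still open (x of fresh1 in the frame of jig between -0.006 and 0.006 m and y of fresh1 in the frame of jig between -0.052 and 0.052 m and z of fresh1 in the frame of jig between 0.016 and 0.0225 m and angle between the z axis of each of fresh1, fresh2, fresh3 and the z axis of jig, either way round below 0.06 rad and x of fresh2 in the frame of jig between -0.006 and 0.006 m and y of fresh2 in the frame of jig between -0.052 and 0.052 m and z of fresh2 in the frame of jig between 0.016 and 0.0225 m and x of fresh3 in the frame of jig between -0.006 and 0.006 m and y of fresh3 in the frame of jig between -0.052 and 0.052 m and z of fresh3 in the frame of jig between 0.016 and 0.0225 m and x of ruled1 in the frame of tray between -0.085 and 0.085 m and y of ruled1 in the frame of tray between -0.065 and 0.065 m and z of ruled1 in the frame of tray between 0.008 and 0.017 m and angle between the z axis of each of ruled1, ruled2, ruled3 and the z axis of tray, either way round below 0.08 rad and x of ruled2 in the frame of tray between -0.085 and 0.085 m and y of ruled2 in the frame of tray between -0.065 and 0.065 m and z of ruled2 in the frame of tray between 0.008 and 0.017 m and x of ruled3 in the frame of tray between -0.085 and 0.085 m and y of ruled3 in the frame of tray between -0.065 and 0.065 m and z of ruled3 in the frame of tray between 0.008 and 0.017 m and value of joint clamp above 1.2 rad), for 0.2 s.
3. the clamp is shut on the panels (value of joint clamp between -0.05 and 0.06 rad), for 0.2 s.
4. the handwheel is wound clockwise past its mark by more than its slack (0.35 rad) (all of step 3 and y of wheel_handle in the frame of wheel_axis above 0.0165 m), for 0.05 s.
At the end, for the whole second after the job is handed in: Ruled panels flat in the tray, fresh panels flat in nest pockets, all at rest; clamp shut on them (-0.05 to 0.06 rad); wheel at rest within 0.10 rad of its mark and carriage within 2.2 mm of 0, which needs the mark to be approached from above (all of step 3 and x of fresh1 in the frame of jig between -0.006 and 0.006 m and y of fresh1 in the frame of jig between -0.052 and 0.052 m and z of fresh1 in the frame of jig between 0.016 and 0.0225 m and angle between the z axis of each of fresh1, fresh2, fresh3 and the z axis of jig, either way round below 0.06 rad and x of fresh2 in the frame of jig between -0.006 and 0.006 m and y of fresh2 in the frame of jig between -0.052 and 0.052 m and z of fresh2 in the frame of jig between 0.016 and 0.0225 m and x of fresh3 in the frame of jig between -0.006 and 0.006 m and y of fresh3 in the frame of jig between -0.052 and 0.052 m and z of fresh3 in the frame of jig between 0.016 and 0.0225 m and x of ruled1 in the frame of tray between -0.085 and 0.085 m and y of ruled1 in the frame of tray between -0.065 and 0.065 m and z of ruled1 in the frame of tray between 0.008 and 0.017 m and angle between the z axis of each of ruled1, ruled2, ruled3 and the z axis of tray, either way round below 0.08 rad and x of ruled2 in the frame of tray between -0.085 and 0.085 m and y of ruled2 in the frame of tray between -0.065 and 0.065 m and z of ruled2 in the frame of tray between 0.008 and 0.017 m and x of ruled3 in the frame of tray between -0.085 and 0.085 m and y of ruled3 in the frame of tray between -0.065 and 0.065 m and z of ruled3 in the frame of tray between 0.008 and 0.017 m and linear speed of each of fresh1, fresh2, fresh3, ruled1, ruled2, ruled3 below 0.02 m/s and y of wheel_handle in the frame of wheel_axis between -0.0048 and 0.0048 m and x of wheel_handle in the frame of wheel_axis below 0 m and value of joint carriage between -0.0022 and 0.0022 m); the robot touches nothing.
It fails at once if a bystander (glass pot, jar or brush) is shifted more than 30 mm (distance of any of brush_pot, medium_jar, flat_brush from where it was at the start of the episode above 0.03 m).
Of fresh1, fresh2, fresh3 only 2 to 3 are there at a start; the rules pass over those that are not, and their reading is None.
Of ruled1, ruled2, ruled3 only 1 to 2 are there at a start; the rules pass over those that are not, and their reading is None.
At some moment in a run one of fresh1, fresh2, fresh3 may be knocked a few centimetres aside while the robot is not near it.
Once in a run the grip may slacken for a moment while it holds something.
It also fails if it takes over 210 s, if anything falls off the work surface, if the arm or the gripper's body presses on something with over 40 N, if the wrist force passes 120 N, or if a joint passes its speed limit or range.

ROBOT

A 6-joint arm with a two-finger parallel gripper is mounted at the origin on the work surface. World frame = base frame: x ahead of the robot, y to its left, z up, the work surface at z = 0. Lengths are in mm, angles in rad, forces in N, time in s.
With the tool pointing down it reaches from about 400 to 825 mm from the base axis. Payload 7 kg.
Tool frame: the origin (TCP) lies at the very end of the fingers, on their centre line; the grasp point (between the pads) lies 19 mm behind it; z points along the fingers, y is the direction in which the jaws open and shut (so a half turn about z gives the same grasp; the last joint's range is limited). The gripper opens to 88 mm and grips with 3 to 60 N. Pads are 19 mm wide; open, the fingers measure 130 mm over their backs; the gripper's body (78 mm by 193 mm) begins 47 mm behind the grasp point.
Start: joints at [-0.892, 0.359, 0.012, 0, -1.224, -0.288], TCP at [257.099, -624.096, 203.361] pointing down, gripper open.
Joint ranges: [-3.07, 3.07], [-1.43, 2.12], [-1.02, 1.25], [-3.03, 1.67], [-3.05, -0], [-3.03, 3.03]. Speed limits (rad/s): [2.39, 2.39, 3.01, 3.14, 3.14, 3.14].

INTERFACE

Orientations are given as a unit quaternion [x, y, z, w].
In Python, from plant import bot gives the robot as it stands. Calls block until the motion is done:
- bot.move_ptp(position, orientation): joint-space move of the TCP to a pose.
- bot.line_to(position, velocity=150, ori=None): straight line of the TCP; ori=None keeps the orientation; velocity is the mean speed in mm/s.
- bot.move_joints(angles): joint-space move.
- bot.move_gripper(opening, force=None): finger opening in mm; force is the grip in N (None keeps the last); returns when the fingers have stopped.
- bot.pause(seconds).
- bot.solve_ik(position, orientation): joint angles nearest the present ones, or None.
- bot.read_state(): the state.
- bot.camera(name): name is "scene" or "top" or "wrist"; returns the picture (420x560x3 uint8, red, green, blue); there is no depth.
- bot.get_calibration(name): a dict with "fx", "fy", "cx", "cy" (pixels), "view" (4x4, takes a point from world to camera coordinates); the wrist camera has in their place "T_tool_cam" (4x4, takes a point from camera to tool coordinates, whose origin is the TCP and whose axes are the flange's). Camera axes: x right, y up, looking along -z (the intrinsics and any distortion apply to the point x, -y, -z); pixel columns grow to the right and rows downward; lengths in mm; the calibration is good to about 2 mm. A picture is of the moment at which its call begins: read the wrist's pose just before it. get_calibration takes no time and is no camera call.
A pose or a line that the arm cannot do raises bot.Unreachable and nothing moves.
- bot.close_job(): hands the job in, once; it reports no verdict.
The state is a dict: "t": time; "joint_pos": joint angles; "qvel": joint speeds; "tau": joint torques, N m; "tcp_pos": TCP position; "eef_rot": TCP orientation; "contact_force": force on the tool from outside, world axes, zero at the start; "moment": the same for the moment, N m; "width": finger opening in mm.
Only numpy, scipy, OpenCV 4.12 (cv2) and the standard library are available. Lean on these libraries where they do the work, as an engineer would, in place of code of your own. Each camera call takes 0.05 s, during which the arm holds its last target.

## Working session

There is one attempt and no reset: what is moved stays moved. The work goes in short steps, each a Python script; the robot and the scene stay as the last script left them, time stands still between calls to the robot, and variables do not carry over. Pictures are saved under pics/ and viewed, and the job is handed in when it is done.

```bash
ls; mkdir -p pics; python3 - <<'E'
from plant import bot
import cv2
for n in ("scene","top","wrist"):
    im=bot.camera(n); cv2.imwrite(f"pics/{n}0.png",im[:,:,::-1])
    c=bot.get_calibration(n); print(n,{k:(v if not hasattr(v,'tolist') else v.tolist()) for k,v in c.items()})
print(bot.read_state())
E
```

```text
pics
scene {'fx': 508.6805638657488, 'fy': 508.6805638657488, 'cx': 277.7487311905251, 'cy': 219.56615126560814, 'view': [[-0.6319619184665087, 0.7747967814989348, -0.01772233018036372, 284.1143778396252], [-0.5178575751954975, -0.40515598139916614, 0.7534402182981197, 221.75475740791828], [0.5765827481123327, 0.48532316873952197, 0.6572775338195124, -1917.507775624219], [0.0, 0.0, 0.0, 1.0]]}
top {'fx': 470.174109991704, 'fy': 470.174109991704, 'cx': 281.3000367938776, 'cy': 208.749965981801, 'view': [[0.016776736147259202, -0.9998550822272431, 0.0028906173386060363, 50.80623785144292], [0.9891714984754034, 0.017018912866739986, 0.14577415137382418, -534.7788987101653], [-0.14580222127309836, 0.00041370180965866676, 0.9893136717556485, -1131.8251623974254], [0.0, 0.0, 0.0, 1.0]]}
wrist {'fx': 371.6275421942255, 'fy': 371.6275421942255, 'cx': 281.53843806695824, 'cy': 219.6794495296358, 'T_tool_cam': [[3.231640071234626e-05, 0.9614517171500231, 0.27497380701609, 74.52144396609813], [0.9999999191973445, -0.00014125282056431528, 0.00037636809813199165, -0.2631986410640552], [0.0004007005800518297, 0.27497377263461387, -0.9614516440269539, -181.93445337059265], [0.0, 0.0, 0.0, 1.0]]}
{'t': 0.15, 'joint_pos': array([-8.91872805e-01,  3.59198771e-01,  1.12739715e-02, -2.20541937e-04,
       -1.22412472e+00, -2.88085258e-01]), 'qvel': array([ 0.00022872, -0.00194467,  0.00562439,  0.00150173,  0.00088788,
        0.00076577]), 'tau': array([-4.86682166e-04, -5.83274961e+01,  2.93290651e+01,  7.00121999e+00,
        8.70881137e-03, -1.03119107e-04]), 'tcp_pos': array([ 256.94690254, -623.74707028,  202.6613634 ]), 'eef_rot': array([-1.94140849e-01,  9.80973459e-01,  6.02974626e-04, -1.99494132e-04]), 'contact_force': array([ 0.280046  ,  0.88929342, -0.53495133]), 'moment': array([ 0.01749175, -0.02712848, -0.00315274]), 'width': 87.8021388289441}
```

View pics/top0.png

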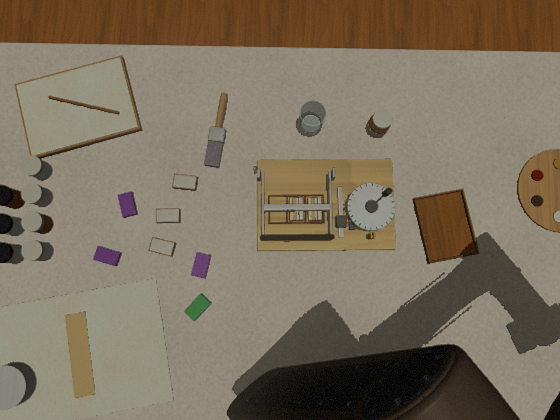

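View pics/scene0.png

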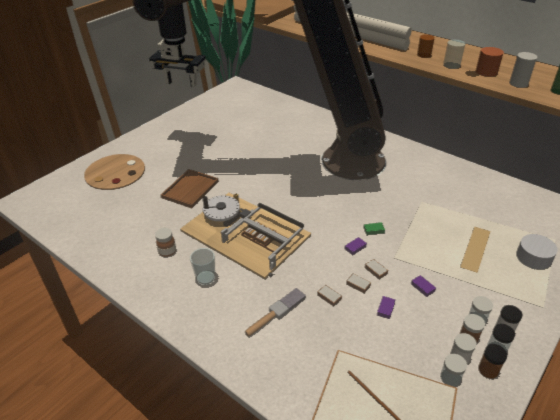

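View pics/wrist0.png

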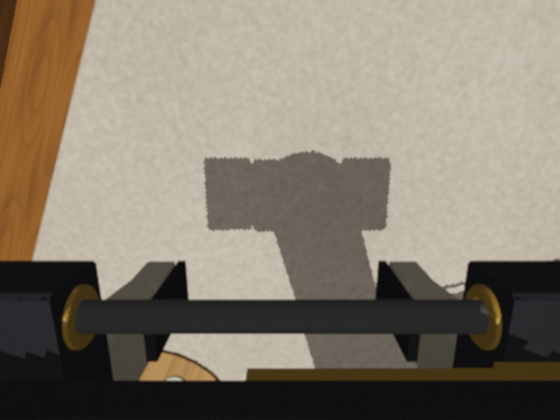

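```bash
python3 - <<'E'
import cv2
im=cv2.imread("pics/top0.png")
cv2.imwrite("pics/t_jig.png",cv2.resize(im[150:262,245:405],None,fx=5,fy=5,interpolation=cv2.INTER_CUBIC))
cv2.imwrite("pics/t_tray.png",cv2.resize(im[180:270,405:490],None,fx=6,fy=6,interpolation=cv2.INTER_CUBIC))
cv2.imwrite("pics/t_fresh.png",cv2.resize(im[165:325,90:220],None,fx=3.7,fy=3.7,interpolation=cv2.INTER_CUBIC))
E
```

```text
(no output)
```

View pics/t_jig.png

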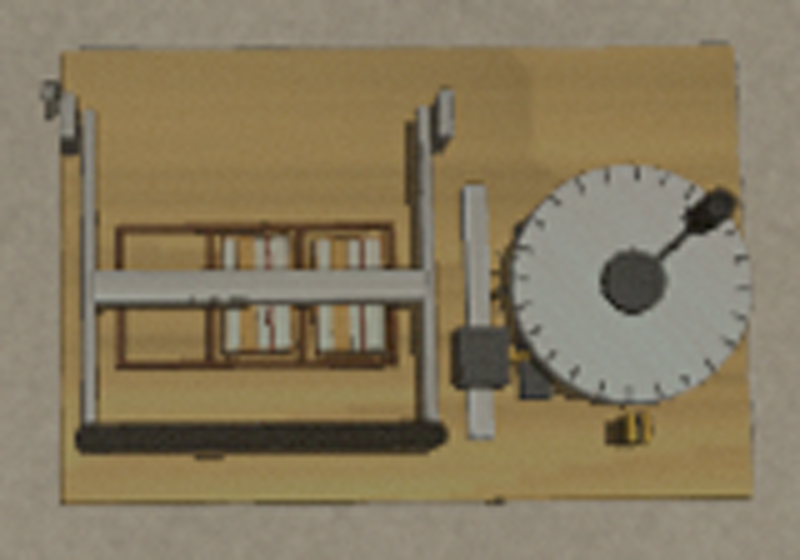

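View pics/t_tray.png

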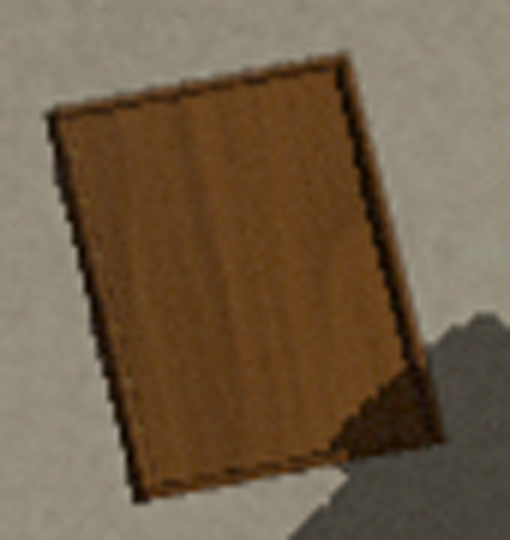

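View pics/t_fresh.png

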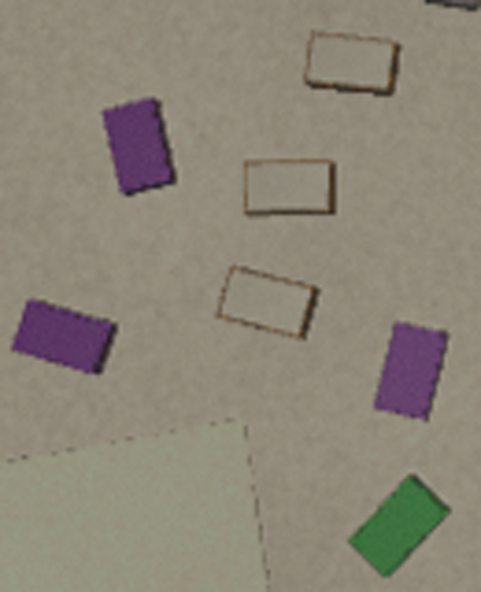

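```bash
cat > h.py <<'E'
from plant import bot
import numpy as np, cv2
from scipy.spatial.transform import Rotation as R
def cam(name, state=None):
    c=bot.get_calibration(name)
    if name!="wrist": V=np.array(c["view"])
    else:
        s=state; T=np.eye(4); T[:3,:3]=R.from_quat(s["eef_rot"]).as_matrix(); T[:3,3]=s["tcp_pos"]
        V=np.linalg.inv(T@np.array(c["T_tool_cam"]))
    return c,V
def unproj(cv,px,z):
    c,V=cv; px=np.atleast_2d(px).astype(float)
    d=np.c_[(px[:,0]-c["cx"])/c["fx"],-(px[:,1]-c["cy"])/c["fy"],-np.ones(len(px))]
    W=np.linalg.inv(V); o=W[:3,3]; d=d@W[:3,:3].T
    return o+d*((z-o[2])/d[:,2])[:,None]
def proj(cv,P):
    c,V=cv; P=np.atleast_2d(P); q=P@V[:3,:3].T+V[:3,3]
    return np.c_[c["cx"]+c["fx"]*q[:,0]/-q[:,2], c["cy"]-c["fy"]*q[:,1]/-q[:,2]]
def rect_fit(model,pts):
    # 2D rigid fit model->pts ; returns x,y,yaw,residual
    m=np.array(model,float);p=np.array(pts,float)[:,:2]
    mc,pc=m.mean(0),p.mean(0); H=(m-mc).T@(p-pc); a=np.arctan2(H[0,1]-H[1,0],H[0,0]+H[1,1])
    Rm=np.array([[np.cos(a),-np.sin(a)],[np.sin(a),np.cos(a)]]); t=pc-Rm@mc
    return t,a,p-(m@Rm.T+t)
def down(yaw):
    # tool z down; tool y (jaw direction) along world angle yaw
    y=np.array([np.cos(yaw),np.sin(yaw),0]); z=np.array([0,0,-1.]); x=np.cross(y,z)
    return R.from_matrix(np.c_[x,y,z]).as_quat()
def snap(name,out,crop=None,f=1):
    s=bot.read_state(); im=bot.camera(name)[:,:,::-1]
    cv2.imwrite("pics/raw_"+out+".png",im)
    if crop: x0,y0,x1,y1=crop; im=im[y0:y1,x0:x1]
    if f!=1: im=cv2.resize(np.ascontiguousarray(im),None,fx=f,fy=f,interpolation=cv2.INTER_CUBIC)
    cv2.imwrite("pics/"+out+".png",im); return s
E
python3 - <<'E'
from h import *
T=cam("top")
j=[(257.4,160.4),(392,158.6),(395.4,249.4),(257.4,250.4)]
t,a,r=rect_fit([(130,100),(130,-250),(-105,-250),(-105,100)],unproj(T,j,12)); print("jig",t,a,r)
k=np.array([(50,112),(345,55),(442,440),(138,500)])/6+[405,180]
P=unproj(T,k,16); print(P)
t,a,r=rect_fit([(65,85),(65,-85),(-65,-85),(-65,85)],P); print(t,a,r)
t,a,r=rect_fit([(85,65),(85,-65),(-85,-65),(-85,65)],P); print("tray",t,a,r)
F={'A':[(312,32),(398,41),(392,94-6),(306,83)],'B':[(245,160),(332,160),(332,212),(245,213)],'C':[(233,266),(316,288),(303,337),(219,316)]}
for n,f in F.items():
    P=unproj(T,np.array(f)/3.7+[90,165],16); t,a,r=rect_fit([(-18,30),(-18+36,30),(18,-30),(-18,-30)][1:2]+[(18,-30),(-18,-30),(-18,30)],P); print(n,t,a,r.round(1).tolist())
E
```

```text
jig [537.45496012  21.68495414] 0.02579641471034655 [[-1.62052301 -1.17685874]
 [ 0.24416581  0.14655914]
 [ 0.37443301  1.76527296]
 [ 1.0019242  -0.73497336]]
[[ 569.02686127 -276.36308783   16.        ]
 [ 595.86290748 -402.84808621   16.        ]
 [ 432.74713882 -436.97805852   16.        ]
 [ 405.66024441 -309.08504489   16.        ]]
[ 500.82428799 -356.31856937] 0.2054647145002147 [[ 21.91164554 -16.51809003]
 [ 14.06393105  23.42117889]
 [-21.78622144  15.8140824 ]
 [-14.18935516 -22.71717126]]
tray [ 500.82428799 -356.31856937] 0.20455650753728688 [[-1.82163537 -0.9556438 ]
 [-1.39287055 -0.15099025]
 [ 1.94705947  0.25163618]
 [ 1.26744645  0.85499787]]
A [603.59737973 307.25480783] -0.0673532722548943 [[-0.0, -0.0], [-1.3, -0.1], [1.4, 0.2], [-0.1, -0.1]]
B [515.48125351 346.61993976] 0.030697312019571262 [[0.5, 0.2], [-0.3, 0.6], [-0.2, -0.1], [-0.1, -0.7]]
C [436.30910759 356.59487113] -0.22810636952018273 [[-0.5, -0.3], [-0.9, 1.1], [0.9, 0.1], [0.5, -0.8]]
```

```bash
python3 - <<'E'
from h import *
for nm,p in dict(nest=(537,22,320),handle=(462,22,300),open=(705,22,200),tray=(501,-356,120),A=(604,307,120),C=(436,357,120),wheel=(540,-163,250)).items():
    for yaw in (-1.57,-.785,0,.785,1.57,2.356,3.14):
        q=bot.solve_ik(p,down(yaw)); print(nm,yaw,None if q is None else np.round(q,2).tolist())
E
```

```text
nest -1.57 [0.41, 0.07, -0.09, 0.0, -1.4, 1.17]
nest -0.785 [0.41, 0.07, -0.09, 0.0, -1.4, 1.95]
nest 0 [0.41, 0.07, -0.09, 0.0, -1.4, 2.74]
nest 0.785 [0.41, 0.07, -0.09, 0.0, -1.4, -2.76]
nest 1.57 [0.41, 0.07, -0.09, 0.0, -1.4, -1.98]
nest 2.356 [0.41, 0.07, -0.09, 0.0, -1.4, -1.19]
nest 3.14 [0.41, 0.07, -0.09, 0.0, -1.4, -0.41]
handle -1.57 [0.48, -0.05, -0.27, 0.0, -1.36, 1.1]
handle -0.785 [0.48, -0.05, -0.27, 0.0, -1.36, 1.88]
handle 0 [0.48, -0.05, -0.27, 0.0, -1.36, 2.67]
handle 0.785 [0.48, -0.05, -0.27, 0.0, -1.36, -2.83]
handle 1.57 [0.48, -0.05, -0.27, 0.0, -1.36, -2.05]
handle 2.356 [0.48, -0.05, -0.27, 0.0, -1.36, -1.26]
handle 3.14 [0.48, -0.05, -0.27, 0.0, -1.36, -0.48]
open -1.57 [0.31, 0.41, 0.08, 0.0, -1.24, 1.27]
open -0.785 [0.31, 0.41, 0.08, 0.0, -1.24, 2.05]
open 0 [0.31, 0.41, 0.08, 0.0, -1.24, 2.84]
open 0.785 [0.31, 0.41, 0.08, 0.0, -1.24, -2.66]
open 1.57 [0.31, 0.41, 0.08, 0.0, -1.24, -1.88]
open 2.356 [0.31, 0.41, 0.08, 0.0, -1.24, -1.09]
open 3.14 [0.31, 0.41, 0.08, 0.0, -1.24, -0.31]
tray -1.57 [-0.3, 0.32, -0.24, 0.0, -1.01, 1.87]
tray -0.785 [-0.3, 
[... 493 characters left out ...]
 0.0, -1.06, -1.54]
A 3.14 [0.76, 0.42, -0.09, 0.0, -1.06, -0.76]
C -1.57 [1.03, 0.25, -0.35, 0.0, -0.97, 0.54]
C -0.785 [1.03, 0.25, -0.35, 0.0, -0.97, 1.32]
C 0 [1.03, 0.25, -0.35, 0.0, -0.97, 2.11]
C 0.785 [1.03, 0.25, -0.35, 0.0, -0.97, 2.89]
C 1.57 [1.03, 0.25, -0.35, 0.0, -0.97, -2.61]
C 2.356 [1.03, 0.25, -0.35, 0.0, -0.97, -1.82]
C 3.14 [1.03, 0.25, -0.35, 0.0, -0.97, -1.04]
wheel -1.57 [0.05, 0.15, -0.16, 0.0, -1.26, 1.52]
wheel -0.785 [0.05, 0.15, -0.16, 0.0, -1.26, 2.3]
wheel 0 None
wheel 0.785 [0.05, 0.15, -0.16, 0.0, -1.26, -2.41]
wheel 1.57 [0.05, 0.15, -0.16, 0.0, -1.26, -1.63]
wheel 2.356 [0.05, 0.15, -0.16, 0.0, -1.26, -0.84]
wheel 3.14 [0.05, 0.15, -0.16, 0.0, -1.26, -0.06]
```

```bash
python3 - <<'E'
from h import *
bot.move_ptp([540,34,300],down(np.pi+0.026))
s=snap("wrist","w1",None,1.4); print(s['t'],s['tcp_pos'])
w=cam("wrist",s)
def J(p): 
    a=0.0258;t=np.array([537.45,21.68]); p=np.array(p,float); return np.r_[t[0]+p[0]*np.cos(a)-p[1]*np.sin(a),t[1]+p[0]*np.sin(a)+p[1]*np.cos(a),p[2]]
for n,p in dict(nestc=(-33,69-0,16),bl=(-105,100,12),tl=(130,100,12),br=(-105,-250,12),tr=(130,-250,12),handle=(-75,0,55),axis=(0,-185,48)).items(): print(n,proj(w,J(p))*1.4)
E
```

```text
2.7083 [540.05172293  33.37772945 299.83538543]
nestc [[432.44360519 306.35829567]]
bl [[506.96248239 336.39499029]]
tl [[260.69335216 336.6465922 ]]
br [[533.65103137 -94.01831055]]
tr [[228.23008728 -93.77754254]]
handle [[488.5417264  238.47372793]]
axis [[397.4370765  -13.26026373]]
```

View pics/w1.png

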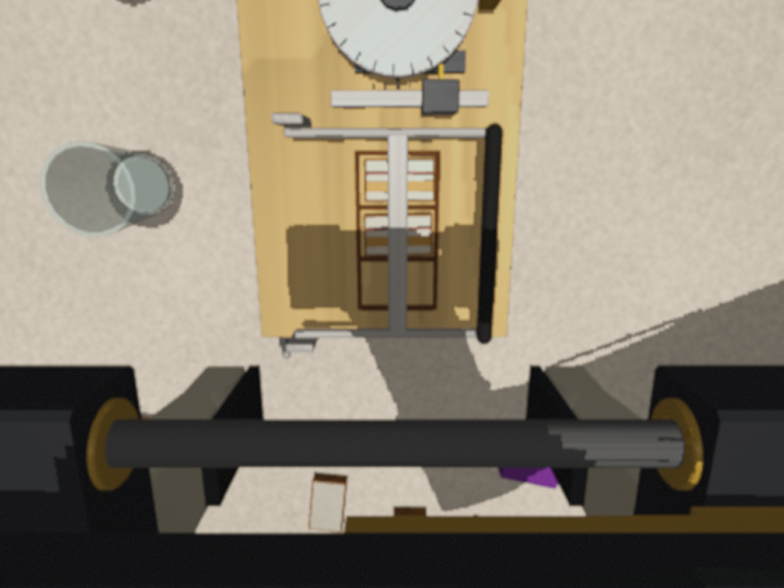

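```bash
python3 - <<'E'
import cv2
im=cv2.imread("pics/raw_w1.png")
cv2.imwrite("pics/w1c.png",cv2.resize(im[80:250,170:390],None,fx=3.5,fy=3.5,interpolation=cv2.INTER_CUBIC))
E
```

```text
(no output)
```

View pics/w1c.png

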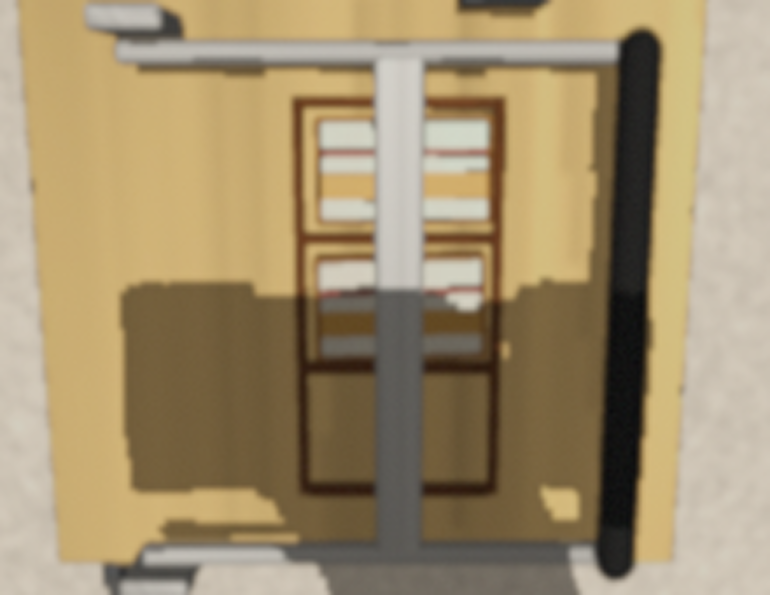

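```bash
python3 - <<'E'
from h import *
from scipy.optimize import least_squares
s=dict(tcp_pos=np.array([540.05172293,33.37772945,299.83538543]),eef_rot=None)
st=bot.read_state(); print(st['tcp_pos']); w=cam("wrist",st)
px=np.array([(293,98),(503,98),(497,494),(303,494),(60,562),(673,562),(640,30),(615,578)])/3.5+[170,80]
P=np.array([(37,-71,20),(-37,-71,20),(-37,71,20),(37,71,20),(130,100,12),(-105,100,12),(-75,-84,55),(-75,84,55)],float)
def J(v): 
    c,s_=np.cos(v[2]),np.sin(v[2]); return np.c_[v[0]+c*P[:,0]-s_*P[:,1],v[1]+s_*P[:,0]+c*P[:,1],P[:,2]]
f=lambda v:(proj(w,J(v))-px).ravel()
r=least_squares(f,[537,22,.026],loss='soft_l1'); print(r.x); print(f(r.x).reshape(-1,2).round(1).tolist())
E
```

```text
[540.05998447  33.37013354 299.80820551]
[5.37033756e+02 2.23491350e+01 2.73655563e-02]
[[-0.9, -0.8], [1.3, -1.0], [0.6, 0.5], [-1.2, 0.6], [-0.5, 0.5], [0.2, 0.1], [0.1, 5.3], [0.3, -5.2]]
```

```bash
cat >> h.py <<'E'
JX,JY,JA=537.2,22.2,0.0270
TX,TY,TA=500.8,-356.3,0.2046
def Jp(x,y,z):
    c,s=np.cos(JA),np.sin(JA); return [JX+c*x-s*y,JY+s*x+c*y,z]
def Tp(x,y,z):
    c,s=np.cos(TA),np.sin(TA); return [TX+c*x-s*y,TY+s*x+c*y,z]
def hand(a,dz=-19): return Jp(85-160*np.cos(a)+10*np.sin(a),0,45+160*np.sin(a)+10*np.cos(a)+dz)
def st(tag=""):
    s=bot.read_state(); print(tag,"t",round(s['t'],1),"p",s['tcp_pos'].round(1),"w",round(s['width'],1),"F",s['contact_force'].round(1)); return s
QN=down(np.pi+JA)
E
python3 - <<'E'
from h import *
bot.move_gripper(40)
h=hand(0)
bot.move_ptp([h[0],h[1],130],QN)
bot.line_to(h,100); st("at")
bot.move_gripper(0,20); st("grip")
for a in np.arange(0.15,2.0,0.15):
    bot.line_to(hand(a),120); s=st(round(a,2))
    if s['width']<8: print("lost");break
bot.line_to(hand(2.0),60);st(2.0)
snap("scene","s1",(150,150,350,300),4)
E
```

```text
at t 5.6 p [462.8  20.4  36.5] w 39.8 F [ 0.1  0.7 -0.7]
grip t 7.1 p [463.6  20.4  38.4] w 0.9 F [-7.1  0.3 27. ]
0.15 t 7.5 p [465.8  20.4  60.1] w 0.5 F [-0.4 -0.3 -0.2]
lost
2.0 t 11.9 p [697.8  26.5 167.3] w 0.4 F [-0.6  0.3 -0.9]
```

View pics/s1.png

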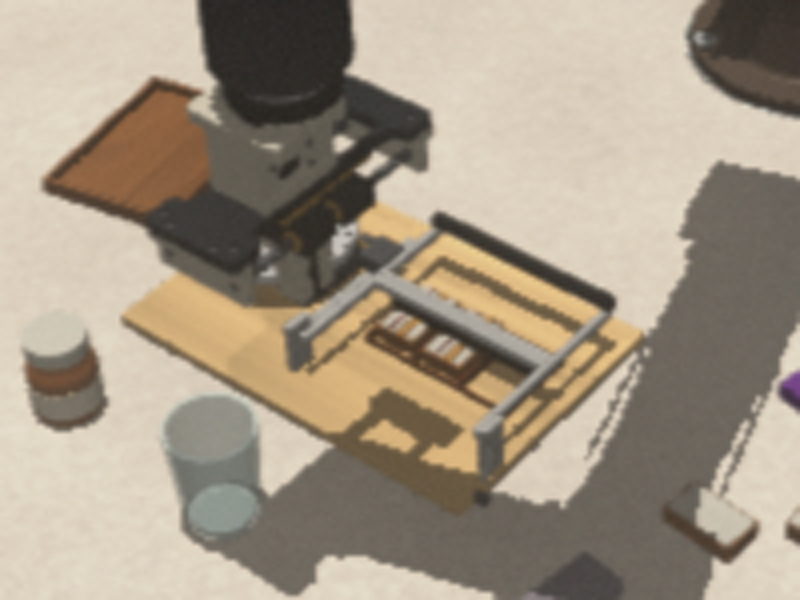

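```bash
python3 - <<'E'
from h import *
bot.line_to(hand(2.0,60),200)
bot.move_gripper(40)
h=hand(0)
bot.move_ptp([h[0],h[1],90],QN);st()
snap("wrist","w2",None,1.4)
snap("scene","s2",(150,150,350,300),4)
E
```

```text
t 14.4 p [464.1  20.8  91. ] w 39.9 F [-0.3 -0.1  0.5]
```

View pics/w2.png

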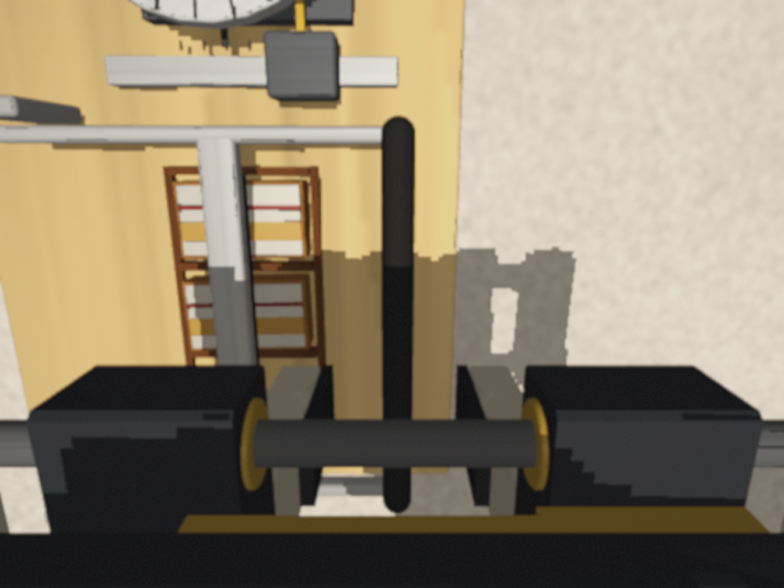

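View pics/s2.png

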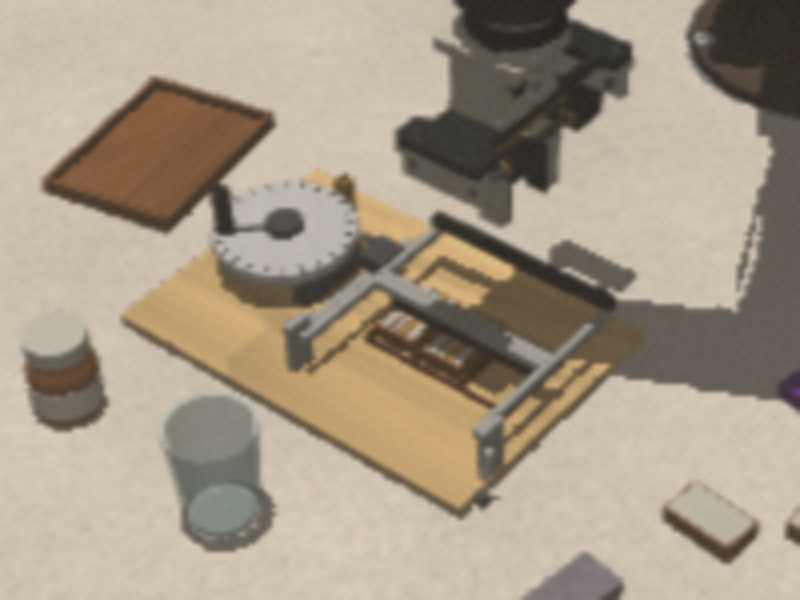

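```bash
python3 - <<'E'
from h import *
from scipy.optimize import least_squares
s2=bot.read_state(); w2=cam("wrist",s2); print(s2['tcp_pos'])
px2=np.array([(398,118),(398,511)])/1.4
s1=dict(tcp_pos=np.array([540.06,33.37,299.81]),eef_rot=down(np.pi+.026)); w1=cam("wrist",s1)
px1=np.array([(640,30),(615,578)])/3.5+[170,80]
def f(v):
    x,y,z,L=v; P=np.array([np.array(Jp(x,y-L,z)),np.array(Jp(x,y+L,z))])
    return np.r_[(proj(w1,P)-px1).ravel(),(proj(w2,P)-px2).ravel()]
r=least_squares(f,[-75,0,55,84]); print(r.x,f(r.x).round(1))
im=cv2.imread("pics/raw_s2.png"); T=cam("scene")
for z in (25,35,45,55): print(z,(proj(T,[Jp(-75,-84,z),Jp(-75,84,z)])-[150,150])*4)
E
```

```text
[463.99940226  20.75288181  90.68592193]
[-74.89737052   0.63732373  56.301474    90.04547896] [ 0.5 -0.1 -0.   0.3  0.1  0.1 -0.5 -0.2]
25 [[438.49371299 246.60452141]
 [605.56788367 329.34372119]]
35 [[437.98869842 237.23066885]
 [605.73320806 319.84592758]]
45 [[437.47966301 227.78218326]
 [605.89991478 310.26871965]]
55 [[436.96655854 218.25816974]
 [606.06802124 300.61109722]]
```

```bash
python3 - <<'E'
from h import *
h=hand(0); bot.move_gripper(30)
bot.line_to([h[0],h[1],34],100); st("at")
for w in (20,16,14,12):
    bot.move_gripper(w,8); st(w)
snap("wrist","w3",None,1.4); snap("scene","s3",(220,150,350,250),6)
E
```

```text
at t 15.7 p [462.5  20.3  34.3] w 29.6 F [-0.1  0.3 -0.1]
20 t 16.2 p [462.3  20.2  34.2] w 20.0 F [-0.5  0.8 -0.3]
16 t 16.5 p [462.2  20.2  34. ] w 16.4 F [ 0.3 -0.   0.4]
14 t 16.8 p [462.5  20.3  34. ] w 14.0 F [ 1.  -0.7  0.2]
12 t 17.1 p [462.9  20.4  34.2] w 12.3 F [ 3.9 -1.5 -3. ]
```

View pics/w3.png

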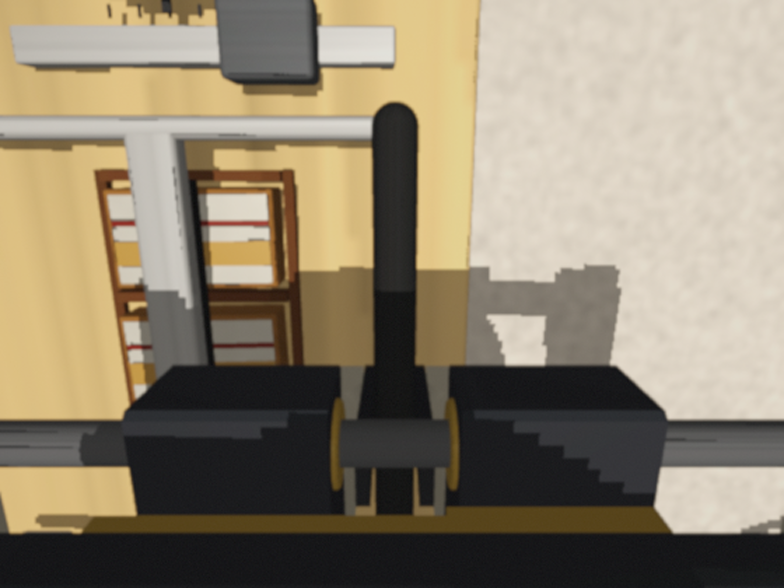

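View pics/s3.png

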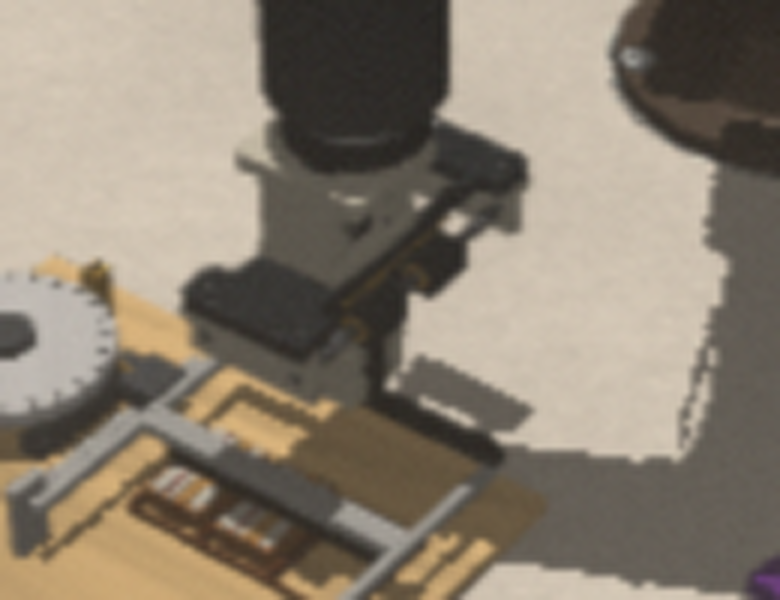

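```bash
python3 - <<'E'
from h import *
bot.move_gripper(11,15); st("g")
for a in np.arange(0.1,2.0,0.1):
    bot.line_to(hand(a,-21),100); s=st(round(a,2))
    if s['width']<8: print("lost");break
else:
    bot.line_to(hand(1.98,-21),60);st(2.0)
snap("scene","s4",(150,150,350,300),4)
E
```

```text
g t 17.4 p [462.9  20.3  34.2] w 11.6 F [ 5.3 -1.2 -2.4]
0.1 t 17.7 p [463.2  20.1  49.7] w 11.0 F [-0.6  0.1 -0.7]
0.2 t 18.0 p [467.1  20.3  65.3] w 11.2 F [-0.   0.4  0.3]
0.3 t 18.3 p [472.2  20.5  80.5] w 10.9 F [-1.  -0.6  0.2]
0.4 t 18.6 p [478.7  20.7  95.2] w 11.1 F [0.  0.5 0.1]
0.5 t 18.9 p [486.5  20.9 109.1] w 11.1 F [-0.5  0.1 -0.2]
0.6 t 19.2 p [495.8  21.2 122.4] w 11.0 F [-0.9 -0.4 -0.4]
0.7 t 19.6 p [506.3  21.4 134.5] w 10.9 F [ 0.  -0.7 -0.9]
0.8 t 19.9 p [517.7  21.7 145.4] w 11.0 F [ 0.2 -0.6 -0.8]
0.9 t 20.2 p [530.3  22.  155.1] w 10.9 F [-0.5 -0.1 -0.5]
1.0 t 20.5 p [543.8  22.4 163.6] w 10.9 F [ 0.3 -0.3  0.1]
1.1 t 20.8 p [558.2  22.8 170.7] w 10.8 F [ 0.2  0.3 -0.1]
1.2 t 21.1 p [573.1  23.2 176.3] w 11.0 F [-0.3  0.2 -0.5]
1.3 t 21.4 p [588.6  23.6 180.4] w 11.1 F [-0.9  0.2 -1.3]
1.4 t 21.7 p [604.4  24.  183. ] w 11.2 F [-0.4 -0.  -0.4]
1.5 t 22.0 p [620.6  24.4 184. ] w 11.0 F [-0.2 -1.1  0.2]
1.6 t 22.3 p [636.6  24.9 183.2] w 11.0 F [0.3 0.4 0.1]
1.7 t 22.6 p [652.5  25.3 180.9] w 11.3 F [ 0.1 -0.5 -0.2]
1.8 t 22.9 p [667.9  25.7 177.1] w 11.0 F [-0.5 -0.4 -0.6]
1.9 t 23.3 p [683.1  26.1 171.6] w 10.9 F [-0.6  0.5 -0.4]
2.0 t 23.6 p [695.   26.4 166.3] w 11.0 F [-0.1 -0.3  0.3]
```

View pics/s4.png

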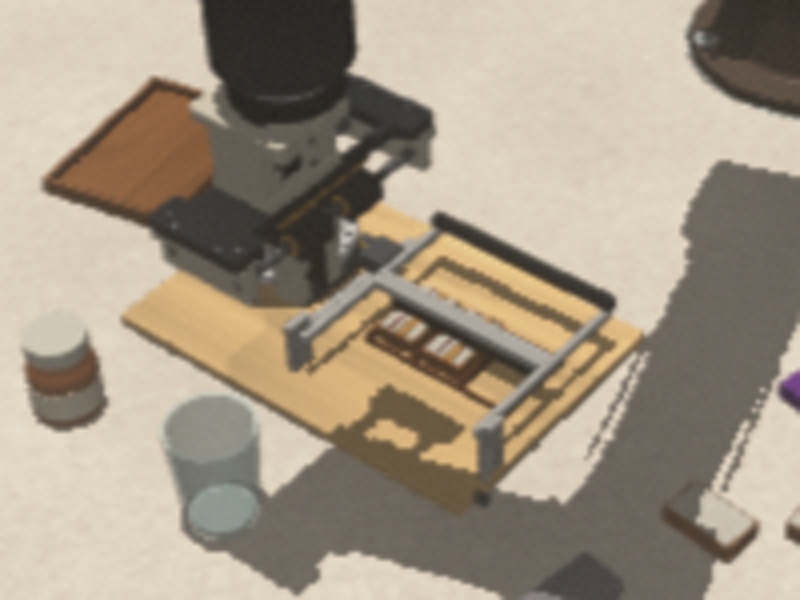

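```bash
python3 - <<'E'
from h import *
T=cam("scene"); s=bot.read_state(); print(s['tcp_pos'],s['width'])
for i,n in (((4),"s4"),):
    print(proj(T,s['tcp_pos']), proj(T,s['tcp_pos']+[0,0,19]),proj(T,s['tcp_pos']+[0,0,66]))
print("s3 tcp",proj(T,[462.9,20.4,34.2]),proj(T,[462.9,20.4,53]))
im=cv2.imread("pics/raw_s4.png")
p=proj(T,s['tcp_pos'])[0]
c=cv2.resize(im[170:245,170:270],None,fx=8,fy=8,interpolation=cv2.INTER_CUBIC)
for z in (0,19,66):
    q=(proj(T,s['tcp_pos']+[0,0,z])[0]-[170,170])*8; cv2.circle(c,tuple(int(v) for v in q),4,(0,0,255),-1)
cv2.imwrite("pics/s4c.png",c)
im=cv2.imread("pics/raw_s3.png")
c=cv2.resize(im[160:235,240:340],None,fx=8,fy=8,interpolation=cv2.INTER_CUBIC)
for z in (0,19,66):
    q=(proj(T,np.array([462.9,20.4,34.2+z]))[0]-[240,160])*8; cv2.circle(c,tuple(int(v) for v in q),4,(0,0,255),-1)
cv2.imwrite("pics/s3c.png",c)
E
```

```text
[694.91344113  26.43784466 166.54632632] 11.10816347353793
[[227.58882522 228.07988561]] [[227.01164074 222.88785591]] [[225.53802839 209.63206097]]
s3 tcp [[279.87965655 219.71044803]] [[279.79051452 215.22471353]]
```

View pics/s4c.png

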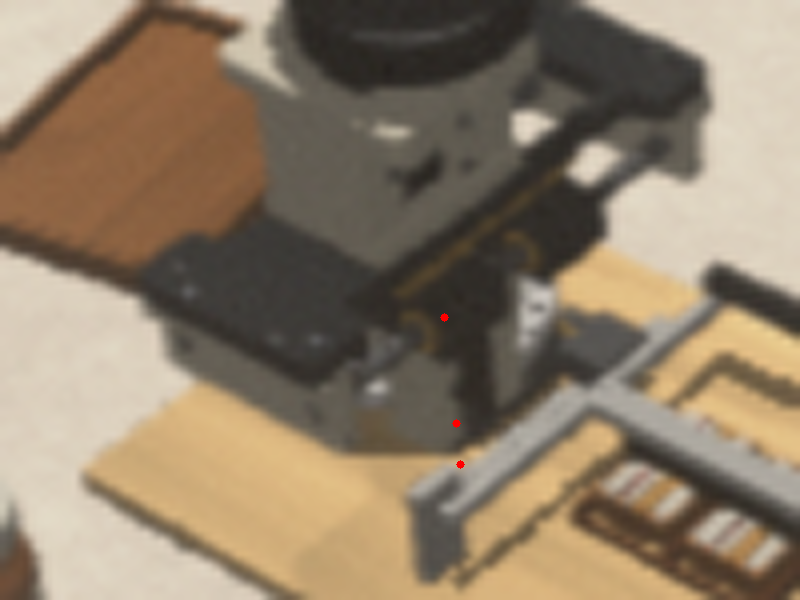

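View pics/s3c.png

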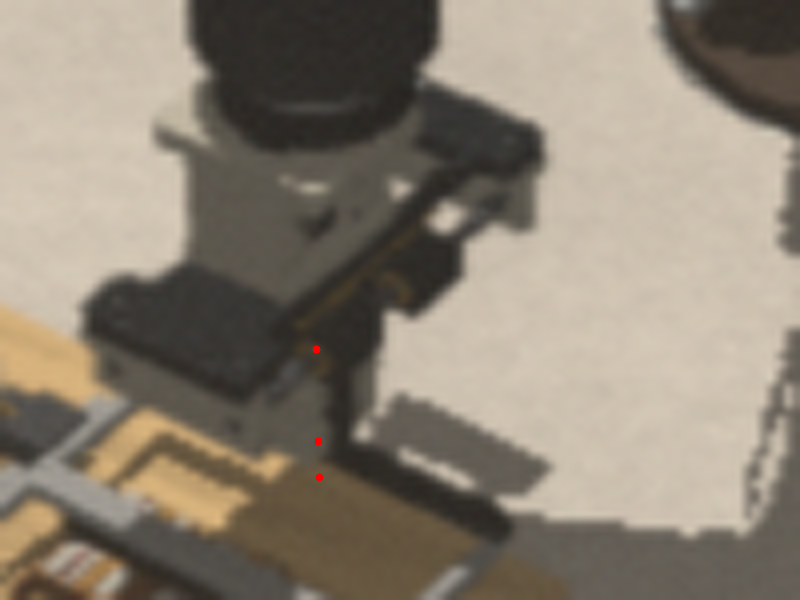

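```bash
python3 - <<'E'
from h import *
s=st(); bot.line_to([s['tcp_pos'][0],s['tcp_pos'][1],230],200)
bot.move_ptp([450,200,60],QN)
bot.move_gripper(10,20)
snap("scene","s5",(250,150,400,262),5)
z=24
while z>-14:
    bot.line_to([450,200,z],60); s=bot.read_state()
    if abs(s['contact_force'][2])>4: break
    z-=2
st(z)
bot.line_to([450,200,60],150)
E
```

```text
t 23.7 p [694.9  26.4 166.5] w 11.1 F [-0.5  0.3  0.3]
-14 t 31.0 p [449.9 199.9 -12.1] w 10.2 F [-0.1  0.7 -0.6]
```

View pics/s5.png

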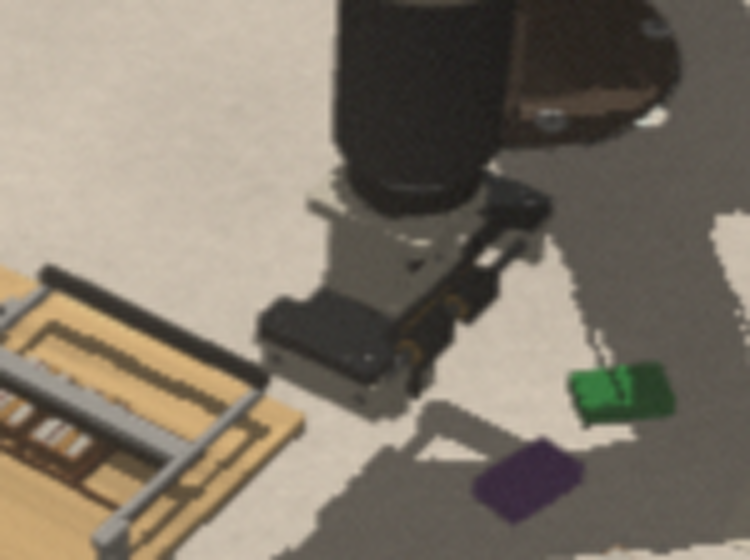

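The fingertips did not touch at z = -12, so the reported TCP seems to lie beyond the real finger ends. I'll probe further to find the offset.

```bash
python3 - <<'E'
from h import *
bot.line_to([450,200,-10],150)
z=-12
while z>-30:
    bot.line_to([450,200,z],60); s=bot.read_state()
    if abs(s['contact_force'][2])>4: break
    z-=1
st(z)
bot.line_to([450,200,20],150)
E
```

```text
-24 t 35.5 p [450.1 200.1 -23. ] w 10.3 F [-5.7 -0.5 16.2]
```

```bash
cat >> h.py <<'E'
TO=22.5  # real fingertips lie this much above the reported TCP (probed on the bench)
E
python3 - <<'E'
from h import *
DZ=-19-TO
h=hand(0,DZ); bot.move_gripper(36,20)
bot.move_ptp([h[0],h[1],80],QN)
bot.line_to(h,100); st("at")
bot.move_gripper(8,20); s=st("g")
if s['width']>11:
  for a in np.arange(0.1,2.0,0.1):
    bot.line_to(hand(a,DZ),100); s=st(round(a,2))
    if s['width']<8.5 : print("lost");break
  else:
    bot.line_to(hand(2.0,DZ),60);st(2.0)
snap("scene","s6",(150,150,350,300),4)
E
```

```text
at t 38.2 p [462.5  20.6  13.7] w 35.7 F [ 0.1 -0.5  0.8]
g t 38.7 p [463.   20.3  13.9] w 13.2 F [ 3.  -1.5  2. ]
0.1 t 39.0 p [464.7  20.4  29.5] w 13.4 F [ 4.9 -2.6 -6.1]
0.2 t 39.3 p [467.8  20.4  44.6] w 13.1 F [ 6.3 -1.5 -6.9]
0.3 t 39.6 p [472.2  20.5  59.4] w 13.6 F [ 4.2 -1.9 -7.3]
0.4 t 39.9 p [477.9  20.5  73.8] w 13.7 F [ 3.8  0.2 -6.9]
0.5 t 40.2 p [485.1  20.7  88. ] w 13.2 F [-3.   0.3 -3.8]
0.6 t 40.5 p [493.5  20.8 101.4] w 13.0 F [-7.7  2.5 -0.7]
0.7 t 40.9 p [502.9  21.  113.6] w 13.4 F [-13.8   4.1   5.3]
0.8 t 41.2 p [513.8  21.2 125.2] w 13.0 F [-19.4   5.   15.6]
0.9 t 41.5 p [527.9  21.3 136.3] w 13.1 F [-17.3   1.9  19. ]
1.0 t 41.8 p [543.6  21.8 145.6] w 13.3 F [-12.    1.   18.8]
1.1 t 42.1 p [559.4  22.2 152.7] w 13.5 F [-6.3 -0.7 13. ]
1.2 t 42.4 p [574.9  22.7 158. ] w 13.4 F [-2.7 -1.7 10. ]
1.3 t 42.7 p [590.6  23.1 161.6] w 13.3 F [-0.8 -2.4  7. ]
1.4 t 43.0 p [606.3  23.6 163.6] w 13.4 F [ 1.  -2.7  4.5]
1.5 t 43.3 p [622.2  24.  164.2] w 13.1 F [ 1.5 -3.9  5. ]
1.6 t 43.6 p [637.9  24.6 163.1] w 13.1 F [ 2.4 -5.1  1.2]
1.7 t 43.9 p [653.9  25.1 160.5] w 13.1 F [ 3.3 -4.5  1.9]
1.8 t 44.2 p [669.5  25.5 156.4] w 13.0 F [ 2.9 -3.7  0.7]
1.9 t 44.6 p [684.7  26.  150.8] w 13.3 F [ 4.4 -4.4  0.9]
2.0 t 45.0 p [698.7  26.5 143.8] w 13.1 F [ 2.6 -4.5 -0.3]
```

View pics/s6.png

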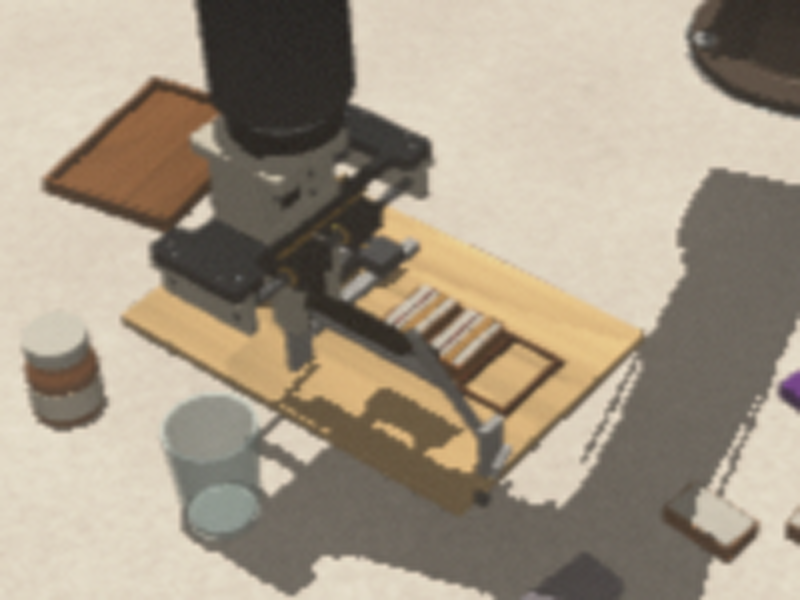

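```bash
cat >> h.py <<'E'
def pick(xy,ztip,yaw,hover=110,opn=80,F=30,v=150):
    q=down(yaw); bot.move_gripper(opn,F)
    bot.move_ptp([xy[0],xy[1],hover-TO],q)
    bot.line_to([xy[0],xy[1],ztip+25-TO],250)
    bot.line_to([xy[0],xy[1],ztip-TO],80); s=st("down")
    bot.move_gripper(52,F); st("grip")
    bot.line_to([xy[0],xy[1],ztip+30-TO],100)
    bot.line_to([xy[0],xy[1],hover+20-TO],250); return st("lift")
def place(xy,ztip,yaw,hover=130,rel=74):
    q=down(yaw); bot.move_ptp([xy[0],xy[1],hover-TO],q); s=st("over")
    bot.line_to([xy[0],xy[1],ztip+25-TO],200)
    bot.line_to([xy[0],xy[1],ztip-TO],50); st("low")
    bot.move_gripper(rel); 
    bot.line_to([xy[0],xy[1],ztip+30-TO],100)
    bot.line_to([xy[0],xy[1],hover-TO],250)
E
python3 - <<'E'
from h import *
bot.move_gripper(30)
s=bot.read_state()['tcp_pos']; bot.line_to([s[0],s[1],200],200)
bot.line_to(Jp(0,-46,200),300)
s=pick(Jp(0,-46,0)[:2],18.5,np.pi+JA)
snap("wrist","w7",None,1.2);snap("scene","s7",(150,150,350,300),4)
E
```

```text
down t 49.1 p [539.  -23.7  -3.2] w 80.0 F [-0.2  0.   0.1]
grip t 49.6 p [538.6 -23.7  -3.6] w 59.4 F [-1.7 -0.8  4.6]
lift t 50.5 p [538.4 -23.6 107.6] w 59.7 F [-0.8  0.4 -1.5]
```

View pics/w7.png

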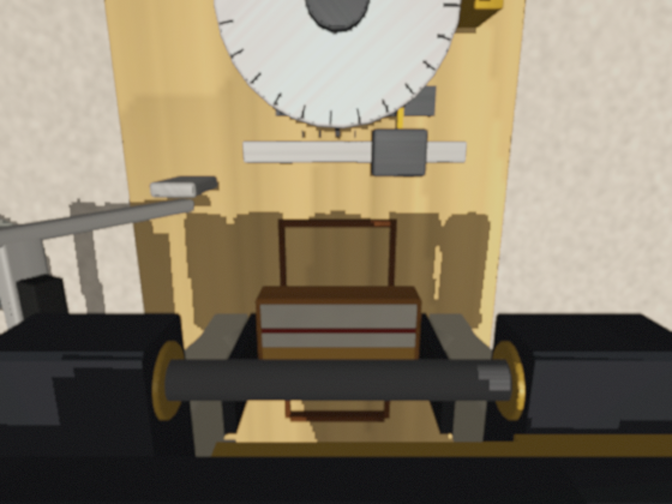

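View pics/s7.png

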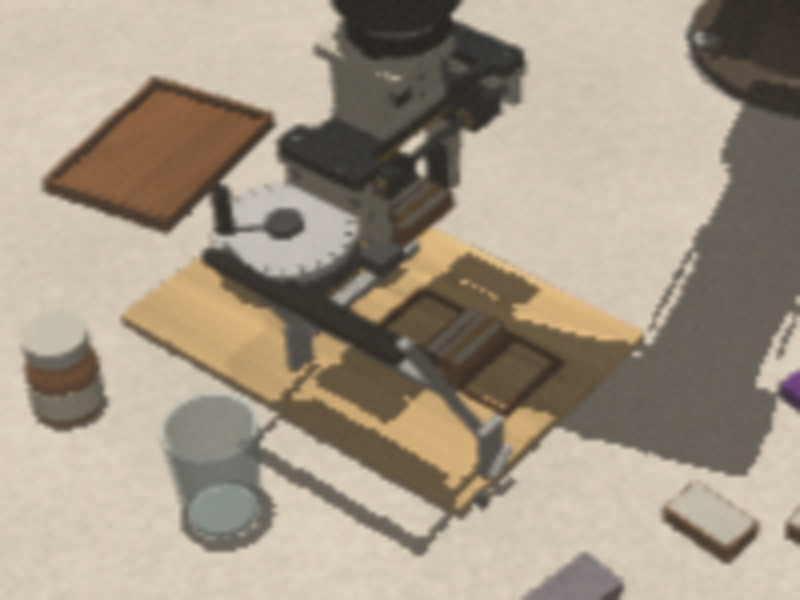

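```bash
python3 - <<'E'
from h import *
place(Tp(0,-30,0)[:2],12.0,np.pi+TA)
s=pick(Jp(0,0,0)[:2],18.5,np.pi+JA,hover=120)
if s['width']>55:
    place(Tp(0,30,0)[:2],12.0,np.pi+TA)
st()
snap("top","t8",(390,170,500,280),5); snap("scene","s8",(140,120,340,270),4)
E
```

```text
over t 52.0 p [ 507.2 -384.9  107.2] w 59.7 F [ 0.1  0.7 -0.2]
low t 53.2 p [ 506.6 -385.6  -10.8] w 59.8 F [-1.3 -0.1  1.8]
down t 57.5 p [537.7  22.3  -3.3] w 80.2 F [-0.5 -0.1 -0.4]
grip t 58.0 p [537.5  22.3  -3.6] w 59.6 F [-0.4  0.6  4.1]
lift t 59.0 p [537.   22.3 117.4] w 59.6 F [ 0.4  0.3 -0.5]
over t 60.3 p [ 494.8 -326.3  107. ] w 59.3 F [ 0.3  0.1 -0.2]
low t 61.6 p [ 494.3 -326.9  -10.8] w 59.7 F [-0.6  0.5  2.1]
 t 63.0 p [ 494.7 -326.8  107.7] w 73.6 F [-0.8 -0.1 -0.1]
```

View pics/t8.png

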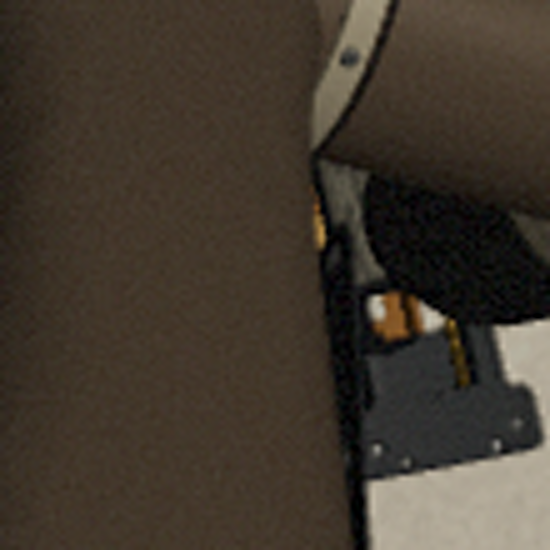

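View pics/s8.png

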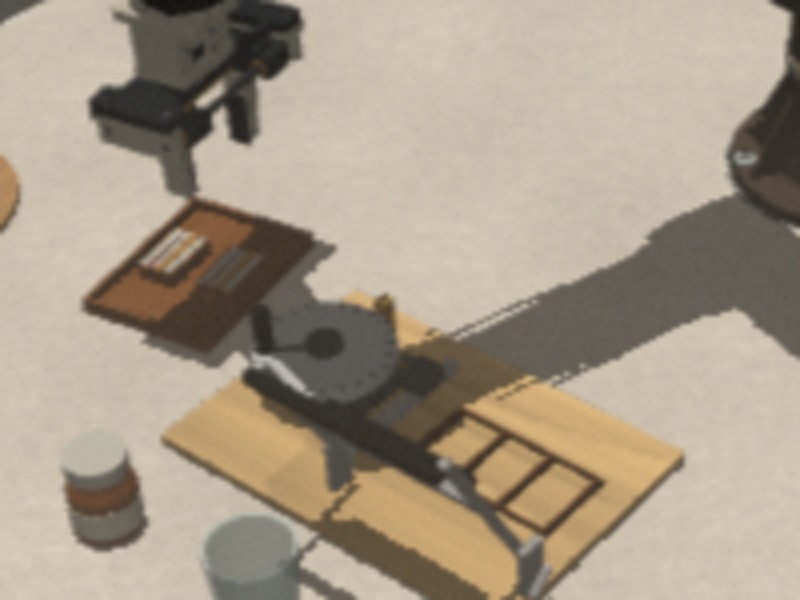

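```bash
python3 - <<'E'
from h import *
bot.move_ptp([465,330,250],down(-np.pi/2))
s=snap("wrist","w9",(100,0,460,300),2.2); np.save("s9.npy",np.r_[s['tcp_pos'],s['eef_rot']]);st()
E
```

```text
t 65.6 p [465.4 329.3 249.8] w 74.1 F [0.  0.1 1.3]
```

View pics/w9.png

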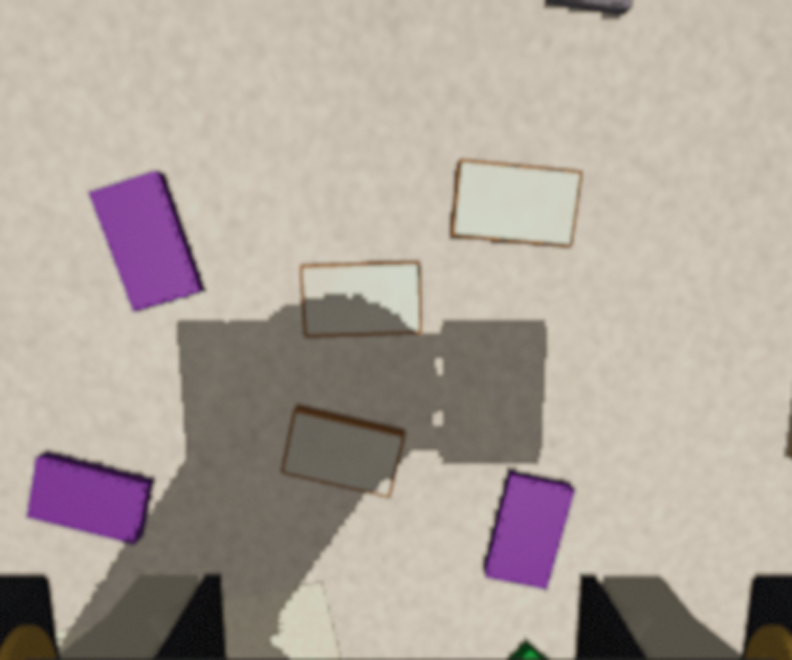

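```bash
python3 - <<'E'
from h import *
v=np.load("s9.npy"); w=cam("wrist",dict(tcp_pos=v[:3],eef_rot=v[3:]))
F={'A':[(461,160),(582,171),(572,245),(453,236)],'B':[(301,265),(420,261),(421,332),(305,336)],'C':[(296,410),(403,433),(390,496),(282,471)]}
for n,f in F.items():
    P=unproj(w,np.array(f)/2.2+[100,0],16); t,a,r=rect_fit([(18,30),(18,-30),(-18,-30),(-18,30)],P); print(n,t.round(1),a.round(3),r.round(1).tolist())
E
```

```text
A [560.4 271.8] -0.082 [[-0.8, -1.0], [-0.9, 1.0], [1.1, 0.9], [0.5, -0.8]]
B [515.6 347.3] 0.029 [[-0.8, -0.9], [-0.7, 0.6], [0.8, 1.0], [0.7, -0.7]]
C [436.9 358.2] -0.228 [[-1.5, -1.4], [-0.2, 1.8], [0.7, 0.6], [1.0, -1.0]]
```

```bash
python3 - <<'E'
from h import *
s=pick((560.4,271.8),6.2,-0.082-np.pi/2,opn=76)
if s['width']>55:
    place(Jp(0,-46,0)[:2],19,np.pi+JA,rel=70)
    st()
    snap("wrist","w10",None,1.2);snap("scene","s10",(150,150,350,300),4)
E
```

```text
down t 67.6 p [560.5 271.8 -16.1] w 75.9 F [0.1 0.4 0.9]
grip t 68.0 p [560.7 272.  -15.9] w 59.4 F [0.2 0.9 2.4]
lift t 69.0 p [560.2 271.8 107.6] w 59.7 F [-0.7 -0.3 -0.2]
over t 70.1 p [538.5 -23.4 106.9] w 59.8 F [-0.   0.2  0.2]
low t 71.4 p [538.3 -23.9  -3.8] w 59.5 F [0.4 0.3 0.2]
 t 72.8 p [538.4 -23.6 107.6] w 69.9 F [ 0.6 -1.4 -1.5]
```

View pics/w10.png

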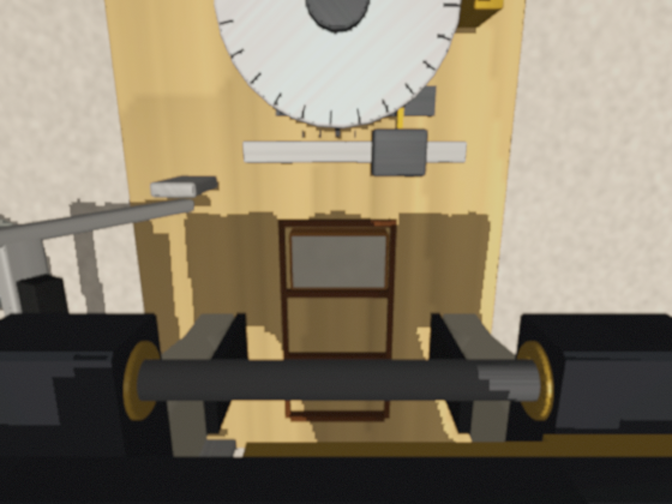

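View pics/s10.png

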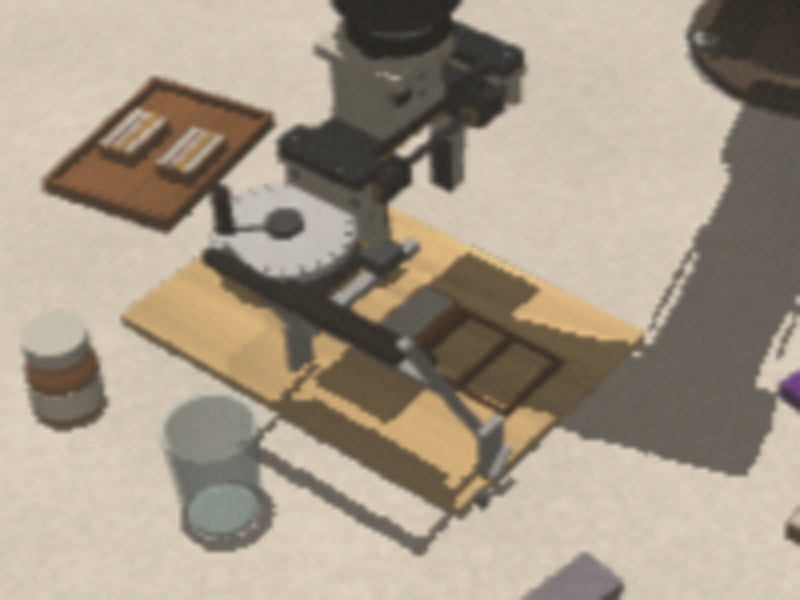

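```bash
python3 - <<'E'
from h import *
s=pick((515.6,347.3),6.2,0.029-np.pi/2,opn=76)
if s['width']>55:
    place(Jp(0,0,0)[:2],19,np.pi+JA,rel=70)
    st()
    s=pick((436.9,358.2),6.2,-0.228-np.pi/2,opn=76)
    if s['width']>55:
        place(Jp(0,46,0)[:2],19,np.pi+JA,rel=70)
bot.line_to(Jp(0,46,200),200); bot.move_ptp(Jp(0,30,240),QN)
st()
snap("wrist","w11",(120,0,440,270),2.4);snap("scene","s11",(150,150,350,300),4)
E
```

```text
down t 75.6 p [515.7 347.4 -16.1] w 75.8 F [0.8 1.  1. ]
grip t 76.0 p [515.8 347.6 -15.8] w 59.8 F [-0.9  0.3  2.4]
lift t 77.0 p [515.4 347.3 107.6] w 59.3 F [-0.3 -0.2 -0. ]
over t 78.2 p [537.3  22.7 107. ] w 59.4 F [-0.1  0.3 -0.5]
low t 79.4 p [537.   22.1  -3.8] w 59.7 F [-0.5  0.6 -0.5]
 t 80.8 p [537.1  22.3 107.6] w 69.9 F [-0.8  0.4 -0.9]
down t 83.5 p [437.1 358.5 -15.8] w 76.2 F [ 0.2  0.2 -0. ]
grip t 83.9 p [437.1 358.5 -15.8] w 59.6 F [-0.5  0.2  4.4]
lift t 84.9 p [436.7 358.1 107.5] w 59.6 F [-0.2 -0.7 -1.7]
over t 86.0 p [535.8  68.7 107. ] w 59.5 F [ 0.4  0.7 -0.5]
low t 87.3 p [535.8  68.   -3.8] w 59.6 F [-0.6  0.1 -0. ]
 t 89.6 p [536.7  51.9 240. ] w 69.7 F [ 0.4  0.1 -0.9]
```

View pics/w11.png

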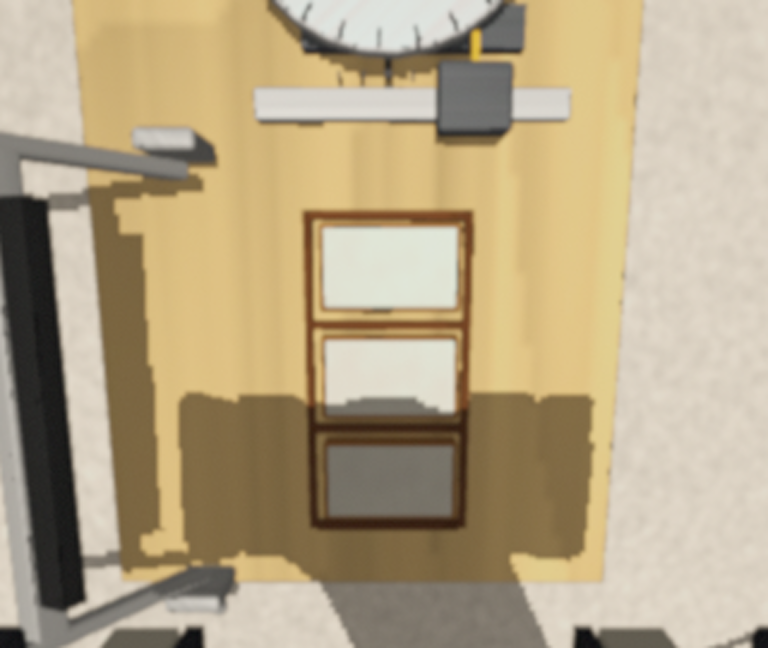

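View pics/s11.png

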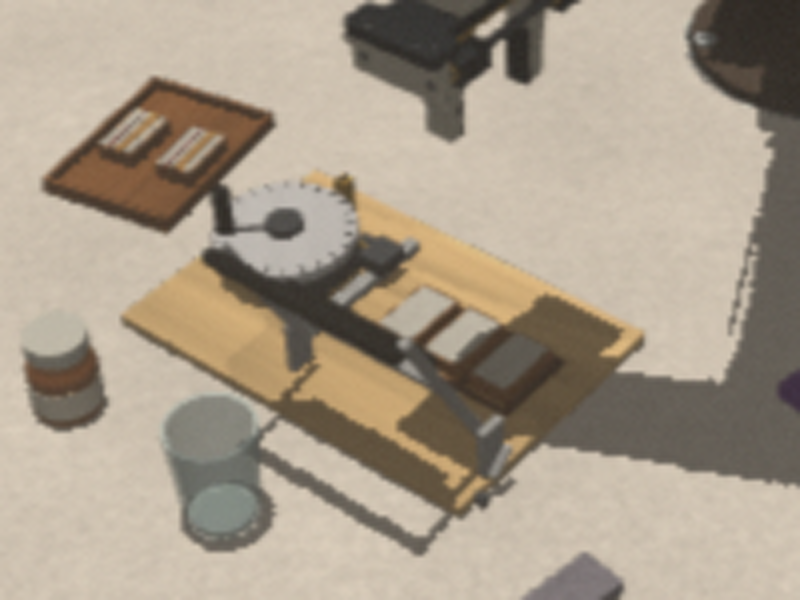

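```bash
python3 - <<'E'
from h import *
DZ=-19-TO
bot.move_gripper(34,20)
h=hand(2.03,DZ); bot.move_ptp([h[0],h[1],h[2]+70],QN)
bot.line_to(h,120); st("at")
bot.move_gripper(8,20); s=st("g")
if s['width']>11:
  for a in list(np.arange(1.9,0.05,-0.1))+[0.03]:
    bot.line_to(hand(a,DZ),100); s=st(round(a,2))
    if s['width']<8.5 : print("lost");break
snap("scene","s12",(150,150,350,300),4)
E
```

```text
at t 91.9 p [702.5  26.9 143.7] w 34.1 F [ 0.5 -1.   0.9]
g t 92.4 p [704.3  26.8 144.2] w 13.3 F [ 5.4 -0.3  3.2]
1.9 t 92.8 p [686.1  26.3 154.1] w 13.2 F [ 7.7 -0.1  8.5]
1.8 t 93.1 p [671.   26.1 159.5] w 13.2 F [6.9 0.2 7.4]
1.7 t 93.4 p [655.   25.7 162.9] w 13.5 F [5.5 0.5 8.2]
1.6 t 93.7 p [638.6  25.3 164.8] w 13.4 F [ 4.9 -0.   5.9]
1.5 t 94.0 p [622.   24.8 164.9] w 13.3 F [3.8 1.9 5.8]
1.4 t 94.3 p [605.4  24.3 163.3] w 13.7 F [2.5 2.1 4.9]
1.3 t 94.6 p [589.   23.9 160.1] w 13.2 F [2.2 2.9 4.9]
1.2 t 94.9 p [573.2  23.4 155.6] w 13.4 F [ 1.6  4.2 -0.4]
1.1 t 95.2 p [557.9  22.9 150. ] w 13.1 F [ 1.   4.1 -1.1]
1.0 t 95.5 p [543.3  22.5 142.8] w 13.3 F [ 1.2  5.8 -0.8]
0.9 t 95.8 p [529.2  22.1 134. ] w 13.3 F [-1.1  5.4 -1.2]
0.8 t 96.2 p [516.3  21.7 123.9] w 13.1 F [-1.2  5.4 -3.8]
0.7 t 96.5 p [504.7  21.3 112.8] w 13.5 F [ 0.1  6.2 -3.6]
0.6 t 96.8 p [494.3  21.  100.6] w 13.0 F [ 1.   5.7 -4.9]
0.5 t 97.1 p [485.3  20.7  87.6] w 13.5 F [ 0.4  5.6 -5.4]
0.4 t 97.4 p [477.9  20.5  73.8] w 13.2 F [ 1.2  4.4 -5.4]
0.3 t 97.7 p [471.8  20.3  59.4] w 13.3 F [ 2.   5.1 -5.2]
0.2 t 98.0 p [467.3  20.2  44.5] w 13.0 F [ 2.5  3.9 -5. ]
0.1 t 98.3 p [464.3  20.1  29.1] w 13.2 F [ 3.1  3.2 -4.7]
0.03 t 98.6 p [463.1  20.1  18.1] w 13.3 F [ 4.5  1.8 -3.5]
```

View pics/s12.png

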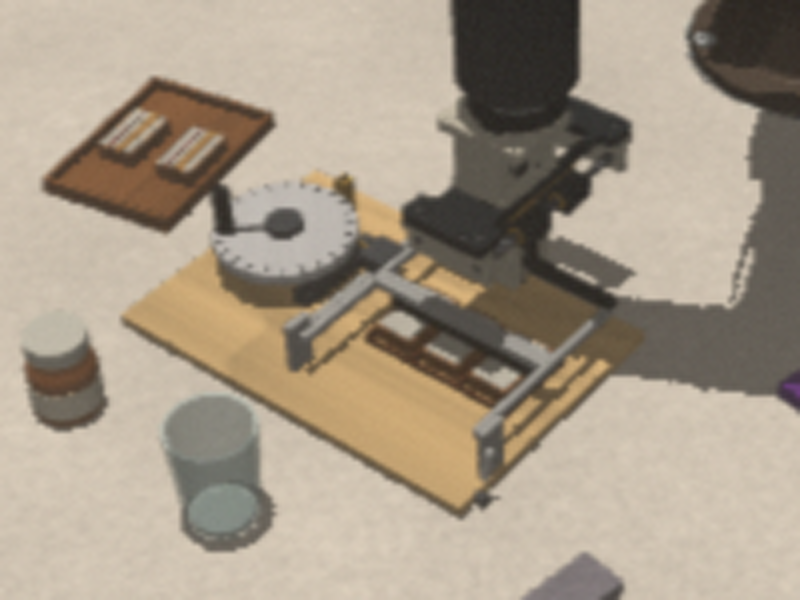

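```bash
python3 - <<'E'
from h import *
bot.move_gripper(34); s=bot.read_state()['tcp_pos']; bot.line_to([s[0],s[1],100],200)
bot.move_ptp(Jp(0,-110,230),QN); 
s=snap("wrist","w13",(100,0,460,300),2.2); np.save("s13.npy",np.r_[s['tcp_pos'],s['eef_rot']]);st()
w=cam("wrist",s)
print("axis",(proj(w,Jp(0,-185,48))[0]-[100,0])*2.2)
for wa in (-2.4,-2.3,-2.2,-2.1,-2.0): print(wa,(proj(w,[Jp(-48*np.cos(wa),-185+48*np.sin(wa),z) for z in (48,90)])-[100,0])*2.2)
E
```

```text
t 100.6 p [538.9 -87.3 228. ] w 33.9 F [-0.2  0.4 -2. ]
axis [394.96260808 248.1861249 ]
-2.4 [[309.38257713 166.89940168]
 [297.57425295 155.76391171]]
-2.3 [[317.386302   158.18380009]
 [306.62733749 145.83156573]]
-2.2 [[326.23112503 150.35124676]
 [316.64568419 136.89940404]]
-2.1 [[335.82634588 143.4939126 ]
 [327.52630338 129.07464402]]
-2.0 [[346.07105723 137.69348903]
 [339.15407155 122.45251738]]
```

View pics/w13.png

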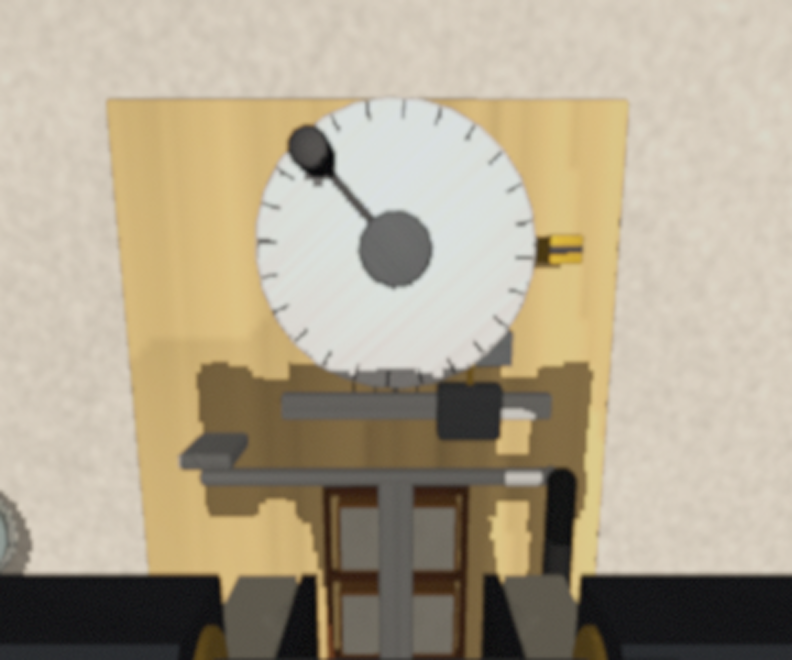

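```bash
cat >> h.py <<'E'
def wh(w,z): return Jp(-48*np.cos(w),-185+48*np.sin(w),z)
def wq(w): return down(JA+np.pi/2-w)
def wang(s):
    c,sn=np.cos(JA),np.sin(JA); d=s['tcp_pos'][:2]-[JX,JY]; x=c*d[0]+sn*d[1]; y=-sn*d[0]+c*d[1]+185
    return np.arctan2(y,-x), np.hypot(x,y)
E
python3 - <<'E'
from h import *
Z=66-TO; w=-2.27
bot.move_gripper(40,20)
bot.move_ptp(wh(w,Z+70),wq(w)); bot.line_to(wh(w,Z),100); st("at")
bot.move_gripper(10,20); s=st("g"); print(wang(s))
if s['width']>12:
  for w in list(np.arange(-2.1,0.75,0.2))+[0.85]:
    bot.line_to(wh(w,Z),35,wq(w)); s=bot.read_state(); print(round(w,2),np.round(wang(s),3),round(s['width'],1),s['contact_force'].round(1))
    if s['width']<12: print("lost"); break
st()
E
```

```text
at t 102.7 p [ 574.6 -198.6   44.1] w 40.1 F [0.6 0.2 0.4]
g t 103.3 p [ 574.4 -198.7   43.8] w 15.5 F [-0.8 -1.   1.5]
(np.float64(-2.273086983379397), np.float64(48.2630245515365))
-2.1 [-2.103 48.181] 15.5 [-0.9 -0.1  1.2]
-1.9 [-1.905 48.077] 15.5 [0.4 0.3 2.8]
-1.7 [-1.704 47.989] 15.5 [-0.7 -0.4  4.2]
-1.5 [-1.504 47.933] 15.6 [-0.7  0.   3.6]
-1.3 [-1.303 47.914] 15.5 [-0.7  0.5  3.4]
-1.1 [-1.103 47.855] 15.1 [-1.5  0.2  3.6]
-0.9 [-0.903 47.856] 15.2 [-0.1  1.4  3.6]
-0.7 [-0.703 47.848] 15.3 [-1.1  2.1  3.3]
-0.5 [-0.503 47.875] 15.7 [-1.1  2.3  3.8]
-0.3 [-0.303 47.92 ] 15.1 [-0.7  2.5  4. ]
-0.1 [-0.102 47.968] 15.5 [-0.5  2.4  4.6]
0.1 [ 0.099 48.072] 15.4 [-2.7  3.7  5.7]
0.3 [ 0.297 48.105] 15.6 [-2.5  4.   6.6]
0.5 [ 0.496 48.16 ] 15.5 [-3.2  2.7  7.3]
0.7 [ 0.698 48.245] 15.4 [-3.6  4.4  8. ]
0.85 [ 0.85  48.304] 15.3 [-3.   6.2  8.1]
 t 110.0 p [ 509.3 -127.3   43.6] w 15.3 F [-3.   6.2  8.1]
```

```bash
python3 - <<'E'
from h import *
Z=66-TO
bot.pause(0.2); snap("scene","s14a",(150,150,350,300),4)
for w in [0.7,0.5,0.35,0.25,0.15,0.1,0.06,0.03,0.012]:
    bot.line_to(wh(w,Z),30 if w>.2 else 15,wq(w)); s=bot.read_state(); print(round(w,2),np.round(wang(s),3),round(s['width'],1),s['contact_force'].round(1))
bot.pause(0.3); s=st(); print(wang(s))
bot.move_gripper(40); bot.pause(.2); st("rel")
p=bot.read_state()['tcp_pos']; bot.line_to([p[0],p[1],150],100)
bot.move_ptp(Jp(0,-110,230),QN)
s=snap("wrist","w14",(100,0,460,300),2.2); w=cam("wrist",s)
for wa in (-.1,0,.1): print(wa,(proj(w,[wh(wa,48),wh(wa,90)])-[100,0])*2.2)
st()
snap("scene","s14",(150,150,350,300),4)
E
```

```text
0.7 [ 0.693 48.208] 15.3 [-3.   4.7  8.2]
0.5 [ 0.492 48.141] 15.4 [-4.3  2.6  6.7]
0.35 [ 0.341 48.049] 15.2 [-1.6  2.9  5.5]
0.25 [ 0.241 47.996] 15.2 [-2.6  2.4  5.6]
0.15 [ 0.142 47.966] 15.5 [-1.1  2.5  4.9]
0.1 [ 0.092 47.929] 15.0 [-1.4  2.9  5.2]
0.06 [ 0.051 47.911] 15.2 [-2.   2.2  4.7]
0.03 [2.1000e-02 4.7923e+01] 15.5 [-1.1  0.3  5. ]
0.01 [6.0000e-03 4.7919e+01] 15.3 [-0.6  0.6  5.8]
 t 113.6 p [ 494.3 -163.6   43.5] w 15.0 F [-1.6  1.   4.3]
(np.float64(0.009872290932844741), np.float64(47.92114905285101))
rel t 114.5 p [ 494.2 -163.5   43.5] w 39.9 F [-0.2  0.  -0.8]
-0.1 [[509.77619497 237.00039864]
 [524.38888784 235.35128036]]
0 [[509.937875   248.70994289]
 [524.50939962 248.59816376]]
0.1 [[508.98033964 260.33326407]
 [523.36541198 261.73455236]]
 t 117.0 p [539.8 -87.9 229.5] w 39.9 F [-0.1 -1.1 -0.2]
```

View pics/w14.png

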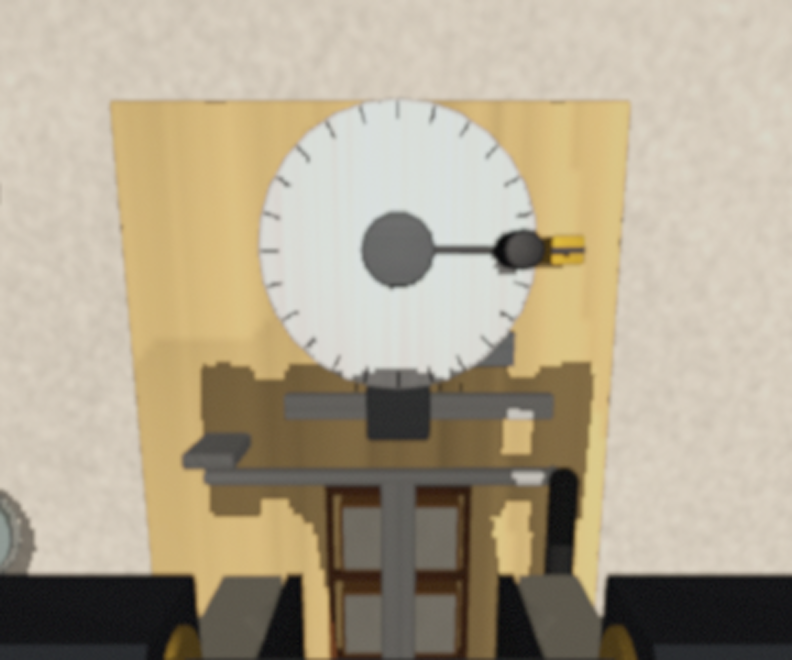

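View pics/s14.png

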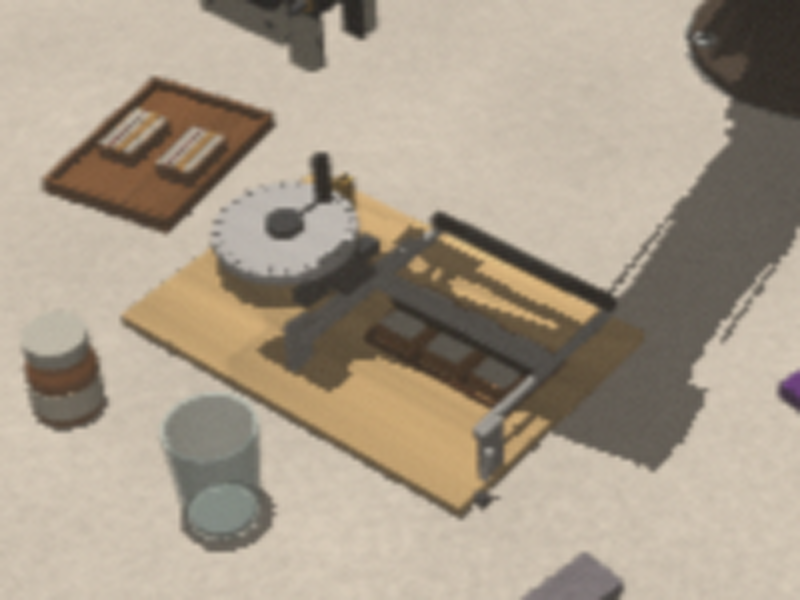

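View pics/s14a.png

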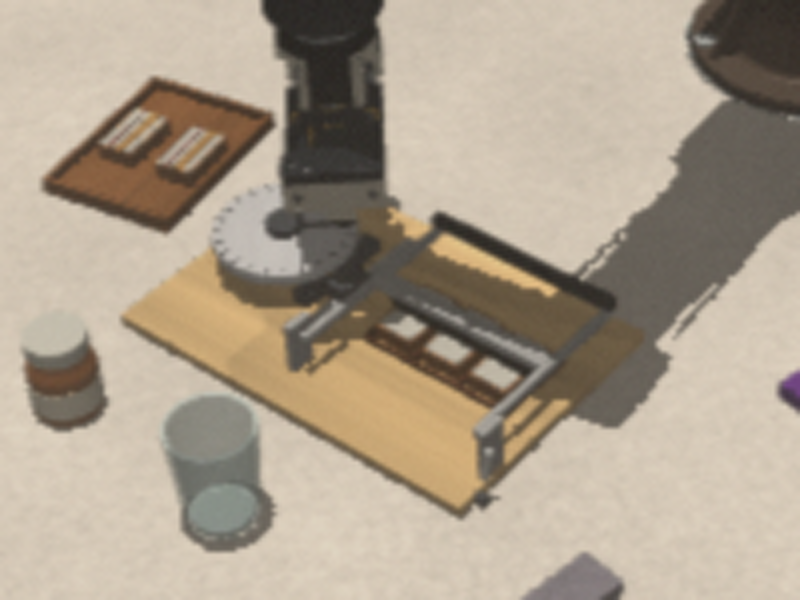

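```bash
python3 - <<'E'
from plant import bot
bot.close_job()
E
```

```text
the job is handed in; nothing more can be done
```

I did every step of the task in order and handed the job in at about 117 s of the 210 s. No verdict is reported, so the checks below are my own last camera pictures and arm readings.

**What was done:**
- **Clamp and panels:** I opened the clamp, moved both ruled panels to the tray and put the three fresh panels in one pocket each. Then I shut the clamp on them.
- **Handwheel:** I wound it clockwise to 0.85 rad past the mark, then came back anticlockwise and stopped at about +0.01 rad.

**Last checks:**
- **Panels:** both ruled panels lie flat in the tray. All three fresh panels sat within their pockets before the clamp closed.
- **Clamp:** the handle is at the same place in the scene picture as at the start, which fits an angle of about 0. I did not measure it more finely than that.
- **Wheel and carriage:** the wheel's line points at the index post to well under 0.1 rad. The carriage is level with the wheel axis in the picture, so close to 0.
- **Arm:** it was clear of everything when I handed in. The glass pot, jar and brush were left alone; the pot and jar look unmoved in the last picture, but the brush was not in it.

**What failed or disagreed:**
- **First two tries at the clamp:** the grip slipped off the handle because the real fingertips end about 22.5 mm short of the reported tool point. I measured that by touching the bench and allowed for it from then on. The first failed grip pushed on the handle with about 27 N.
- **Knocked panel:** one fresh panel had moved about 56 mm between my first look and the second. I measured it again before picking it up.

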